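# Press three machine switches to feel their springs, fit the stiffest

### The arm

A 7-joint arm with a two-finger parallel gripper is mounted at the origin on a cart in front of the work surface, level with it; the furniture and walls round the work are solid. World frame = base frame: x ahead of the robot, y to its left, z up, the work surface at z = 0. Lengths are in m, angles in rad, forces in N, time in s.
With the tool pointing down it reaches from about 0.425 to 0.825 m from the base axis. Payload 3.6 kg.
Tool frame: the origin (TCP) lies at the very end of the fingers, on their centre line; the grasp point (between the pads) lies 19 mm behind it; z points along the fingers, y is the direction in which the jaws open and shut (so a half turn about z gives the same grasp; the last joint's range is limited). The gripper opens to 85 mm and grips with 20 to 120 N. Pads are 22 mm wide; open, the fingers measure 114 mm over their backs; the gripper's body (76 mm by 85 mm) begins 54 mm behind the grasp point. The pads swing forward as they close: fully open they stand 13 mm farther back than shut.
Start: joints at [1.095, 0.615, -0.013, 1.423, 0.008, 1.103, -0.04], TCP at [0.283, -0.585, 0.231] pointing down, gripper open.
Joint ranges: [-3.12, 3.12], [-0.3, 2.06], [-1.34, 1.32], [0.26, 2.42], [-1.36, 4.5], [0.01, 1.98], [-2.84, 2.84]. Speed limits (rad/s): [2.79, 2.79, 3.14, 3.14, 3.14, 3.14, 3.14].

### API

Orientations are given as a rotation vector (axis times angle).
In Python, from station import arm gives the robot as it stands.
- The arm moves only by the tool drive_tool, never from a script. Its argument "deltas" is a list of rows, each a list of 7 numbers: the opening, from -1 (shut) to 1 (fully open), then the shift along the tool's x, y, z in cm, then the turn, a rotation vector about the tool's x, y, z in rad. A call has 1 to 12 rows; each row is the pose to reach, as a shift and turn from the pose commanded when the call began, along the tool's axes at that moment; what a row does not reach only later rows make up. A row lasts 1/8 s, in which the tool goes at most 62.5 mm and 10.7 degrees, less where a joint would pass 70% of its speed; a pose out of reach is approached as far as the arm can. A call with a gripper value outside its range is refused whole. The fingers move at their own pace and stop on an object; "force" is the grip in N (left out, the last holds). Time passes only in rows, so rows that repeat a pose let the fingers close. It gives the time, the measured TCP pose, the force and the opening at its end, in the units of the state.
- arm.get_obs(): the state, without advancing time (a new reading comes with each control period).
- arm.snapshot(name): name is "scene" or "top"; returns a dict with "pixels" (384x512x3 uint8, red, green, blue), "depth" (384x512 float32, m along the optical axis (not along the pixel's ray), 0 where there is no reading), "camera_matrix" (3x3 intrinsics, pixels), "eye" and "attitude" of the camera in the world. Camera axes: x right, y up, looking along -z (the intrinsics and any distortion apply to the point x, -y, -z); pixel columns grow to the right and rows downward; lengths in m; the calibration is good to about 2 mm. A picture is of the moment at which its call begins.
- arm.sign_off(): hands the job in, once; it reports no verdict.
The state is a dict: "time": time; "qpos": joint angles; "joint_vel": joint speeds; "joint_efforts": joint torques, N m; "tool_pos": TCP position; "tcp_rot": TCP orientation; "ft_force": force on the tool from outside, world axes, zero at the start; "torque": the same for the moment, N m; "gripper_width": finger opening in m.
Only numpy, scipy, OpenCV 4.12 (cv2) and the standard library are available. Lean on these libraries where they do the work, as an engineer would, in place of code of your own. Each camera call takes 0.05 s, during which the arm holds its last target. There are 200 camera calls.

### The job

Press the red head of each of the three loose switches slowly, straight down, until it clicks, to feel which one clicks hardest; press no harder than that takes. Then fit that switch into the empty square pocket of the blue control box, upright and fully home, let go, and press it there until it clicks once more. Leave the other two standing about where they are, and leave the glass and the wax tin alone.

Things in the scene. Friction and masses are not known exactly. Their poses are not given: they have to be found in the camera images.
- switch_1: loose push-button switch, one of three that look alike: upright grey square body 38 x 38 mm, 52 mm high, round steel collar to 56 mm, a red mushroom head 34 mm across above it; 0.16 to 0.25 kg. Origin at the centre of the underside, z up, x and y square to the sides. Top of the unpressed head: anywhere from 75 to 81 mm above the origin, set differently on each switch and not measured
- switch_1_key (a joint): red head of switch_1: how far it is pressed in, m, 0 to 0.0057 (end stop). Push force: a third of the click force at 0, most (the click force) near 0.0025, then it gives way to under half of that at the end stop: past 0.0045 it has clicked. Let go, it springs back to 0. More than 20 N on the head mars it
- switch_1_flag (a joint): yellow test pin, 4 mm thick, in a corner of the top of switch_1: 0 = sticking 7.5 mm out of the body as found; the head carries it down as it is pressed, and it stays down (over 0.004 after a click) when the head springs back, m
- switch_2: loose push-button switch that looks just like switch_1 (same sizes and origin). The three differ only inside: they click at about 4, 7 and 11 N; which is which cannot be seen
- switch_2_key (a joint): red head of switch_2: pressed depth, values and behaviour as for switch_1
- switch_2_flag (a joint): yellow test pin of switch_2, as for switch_1
- switch_3: loose push-button switch that looks just like switch_1 (same sizes and origin)
- switch_3_key (a joint): red head of switch_3: pressed depth, values and behaviour as for switch_1
- switch_3_flag (a joint): yellow test pin of switch_3, as for switch_1
- control_box: blue machine control box fixed on the bench, 100 (x) x 160 (y) x 30 mm high; origin at the centre of its underside. On its top, 45 mm to +y of the origin, a green pilot lamp 16 mm high; 35 mm to -y of the origin the one empty square pocket
- pocket (a point): centre of the floor of the pocket in the control box: 41.5 x 41.5 mm wide, sides along the box's x and y, 16 mm deep, chamfered mouth at z = 30 mm, floor at z = 14 mm; a switch may stand in it any of the four ways round
- tea_glass: loose tea glass, 85 mm wide, 90 mm high, origin at the centre of its underside; leave alone
- wax_tin: loose open tin of wax, 61 mm wide, 18 mm high, origin at the centre of its underside; leave alone
Not all that is in view belongs to the job. Leave any orange look-alike of the switch_3 alone.

How it is judged:
On the way, in this order (a step that is already met when the one before it is completed fails the run):
1. all three have been clicked (their test pins are down), the switches still standing on the bench (value of joint each of switch_1_flag, switch_2_flag, switch_3_flag above 0.004 m and angle between each of switch_1, switch_2, switch_3's own z axis and vertical below 0.15 rad and height (world z) of each of switch_1, switch_2, switch_3 below 0.01 m), for 0.1 s.
2. one switch is fitted fully home in the pocket and let go (((horizontal distance between switch_1 and pocket below 0.004 m and z of switch_1 in the frame of pocket below 0.003 m and angle between switch_1's own z axis and vertical below 0.08 rad and contact force between the fingers and switch_1 below 0.1 N) or (horizontal distance between switch_2 and pocket below 0.004 m and z of switch_2 in the frame of pocket below 0.003 m and angle between switch_2's own z axis and vertical below 0.08 rad and contact force between the fingers and switch_2 below 0.1 N) or (horizontal distance between switch_3 and pocket below 0.004 m and z of switch_3 in the frame of pocket below 0.003 m and angle between switch_3's own z axis and vertical below 0.08 rad and contact force between the fingers and switch_3 below 0.1 N))), for 0.1 s.
3. the fitted switch bears over 9 N on its head without having clicked yet, as only the stiffest does (((horizontal distance between switch_1 and pocket below 0.004 m and z of switch_1 in the frame of pocket below 0.003 m and angle between switch_1's own z axis and vertical below 0.08 rad and contact force between the fingers and switch_1_key above 9 N and value of joint switch_1_key below 0.0035 m) or (horizontal distance between switch_2 and pocket below 0.004 m and z of switch_2 in the frame of pocket below 0.003 m and angle between switch_2's own z axis and vertical below 0.08 rad and contact force between the fingers and switch_2_key above 9 N and value of joint switch_2_key below 0.0035 m) or (horizontal distance between switch_3 and pocket below 0.004 m and z of switch_3 in the frame of pocket below 0.003 m and angle between switch_3's own z axis and vertical below 0.08 rad and contact force between the fingers and switch_3_key above 9 N and value of joint switch_3_key below 0.0035 m))), for 0.02 s.
4. the fitted switch clicks (((horizontal distance between switch_1 and pocket below 0.004 m and z of switch_1 in the frame of pocket below 0.003 m and angle between switch_1's own z axis and vertical below 0.08 rad and value of joint switch_1_key above 0.0045 m) or (horizontal distance between switch_2 and pocket below 0.004 m and z of switch_2 in the frame of pocket below 0.003 m and angle between switch_2's own z axis and vertical below 0.08 rad and value of joint switch_2_key above 0.0045 m) or (horizontal distance between switch_3 and pocket below 0.004 m and z of switch_3 in the frame of pocket below 0.003 m and angle between switch_3's own z axis and vertical below 0.08 rad and value of joint switch_3_key above 0.0045 m))).
At the end, for the whole second after the job is handed in: The proved switch stands in the pocket, on its floor (within 3 mm), within 4 mm of the centre, upright within 0.08 rad, at rest, its head sprung back up (under 1 mm); the other two stand upright (within 0.1 rad) within 40 mm of where they were (((horizontal distance between switch_1 and pocket below 0.004 m and z of switch_1 in the frame of pocket below 0.003 m and angle between switch_1's own z axis and vertical below 0.08 rad and linear speed of switch_1 below 0.02 m/s and value of joint switch_1_key below 0.001 m and angle between each of switch_2, switch_3's own z axis and vertical below 0.1 rad and distance of each of switch_2, switch_3 from where it was at the start of the episode below 0.04 m) or (horizontal distance between switch_2 and pocket below 0.004 m and z of switch_2 in the frame of pocket below 0.003 m and angle between switch_2's own z axis and vertical below 0.08 rad and linear speed of switch_2 below 0.02 m/s and value of joint switch_2_key below 0.001 m and angle between each of switch_1, switch_3's own z axis and vertical below 0.1 rad and distance of each of switch_1, switch_3 from where it was at the start of the episode below 0.04 m) or (horizontal distance between switch_3 and pocket below 0.004 m and z of switch_3 in the frame of pocket below 0.003 m and angle between switch_3's own z axis and vertical below 0.08 rad and linear speed of switch_3 below 0.02 m/s and value of joint switch_3_key below 0.001 m and angle between each of switch_1, switch_2's own z axis and vertical below 0.1 rad and distance of each of switch_1, switch_2 from where it was at the start of the episode below 0.04 m))); the robot touches nothing.
It fails at once if the head of switch_1 takes more than 20 N from the robot (contact force between any of the fingers, the arm and switch_1_key above 20 N).
It fails at once if the head of switch_2 takes more than 20 N from the robot (contact force between any of the fingers, the arm and switch_2_key above 20 N).
It fails at once if the head of switch_3 takes more than 20 N from the robot (contact force between any of the fingers, the arm and switch_3_key above 20 N).
It fails at once if the tea glass is moved by more than 30 mm or tipped (distance of tea_glass from where it was at the start of the episode above 0.03 m or angle between tea_glass's own z axis and vertical above 0.4 rad).
It fails at once if the wax tin is moved by more than 30 mm or tipped (distance of wax_tin from where it was at the start of the episode above 0.03 m or angle between wax_tin's own z axis and vertical above 0.4 rad).
It also fails if it takes over 72 s, if anything falls off the work surface, if the arm or the gripper's body presses on something with over 40 N, if the wrist force passes 120 N, or if a joint passes its speed limit or range.

## Working session

There is one attempt and no reset: what is moved stays moved. The work goes in short steps, Python scripts to look and compute and a tool call to move; the robot and the scene stay as the last step left them, time stands still between calls to the robot, and variables do not carry over. Pictures are saved under pics/ and viewed, about 8 in all and at most 12, crops included, and the job is handed in when it is done.

Besides the shell and the picture viewer there is one more tool, called after "Emit:" as name([rows], argument=value, ...), one row to a line, values as JSON. drive_tool: Moves the arm, as the interface text tells. Its arguments: {"type":"object","properties":{"deltas":{"type":"array","items":{"type":"array","items":{"type":"number"}}},"force":{"type":"number"}},"required":["deltas"]}

```bash
mkdir -p pics; cat > h.py <<'E'
import numpy as np, cv2
from scipy.spatial.transform import Rotation as R
from station import arm
def snap(n):
    s=arm.snapshot(n); return s
def save(s,f,crop=None,k=1):
    p=s["pixels"][:,:,::-1]
    if crop: p=p[crop[1]:crop[3],crop[0]:crop[2]]
    cv2.imwrite("pics/"+f,cv2.resize(p,None,fx=k,fy=k,interpolation=cv2.INTER_CUBIC))
def att(s):
    a=np.array(s["attitude"]); return a if a.shape==(3,3) else R.from_rotvec(a).as_matrix() if a.size==3 else R.from_quat(a).as_matrix()
def cloud(s):
    K=np.array(s["camera_matrix"]);d=s["depth"];v,u=np.mgrid[:384,:512]
    P=np.stack([(u-K[0,2])/K[0,0]*d,-(v-K[1,2])/K[1,1]*d,-d],-1)
    return P@att(s).T+np.array(s["eye"])
E
python3 - <<'E'
from h import *
o=arm.get_obs();print({k:np.round(v,3) for k,v in o.items()})
for n in("scene","top"):
    s=snap(n);save(s,n+"0.png",k=1.5);print(n,s["camera_matrix"],s["eye"],s["attitude"],[k for k in s]);np.savez(n+"0.npz",**{k:s[k] for k in s if k!='name'})
E
```

```text
{'time': np.float64(0.0), 'qpos': array([ 1.095,  0.616, -0.013,  1.425,  0.008,  1.103, -0.04 ]), 'joint_vel': array([-0.001, -0.001, -0.   ,  0.   , -0.001, -0.002, -0.001]), 'joint_efforts': array([-1.0000e-03, -4.6921e+01,  2.5900e-01, -1.7104e+01,  1.0000e-02,
        1.0000e-02, -0.0000e+00]), 'tool_pos': array([ 0.282, -0.585,  0.23 ]), 'tcp_rot': array([-3.06e+00, -7.00e-01,  1.00e-03]), 'ft_force': array([ 0.361, -0.085,  0.43 ]), 'torque': array([-0.039, -0.037, -0.017]), 'gripper_width': np.float64(0.085)}
scene [[360.18929416   0.         255.69779852]
 [  0.         360.18929416 191.87740208]
 [  0.           0.           1.        ]] [0.13795475 0.64651758 0.64376128] [ 0.34096624 -1.17455741 -2.30906282] ['pixels', 'depth', 'camera_matrix', 'eye', 'attitude']
top [[472.90148276   0.         249.86947039]
 [  0.         472.90148276 182.77719461]
 [  0.           0.           1.        ]] [0.25904186 0.01929761 1.44047295] [ 0.14498145 -0.15900407 -1.53594041] ['pixels', 'depth', 'camera_matrix', 'eye', 'attitude']
```

View pics/top0.png

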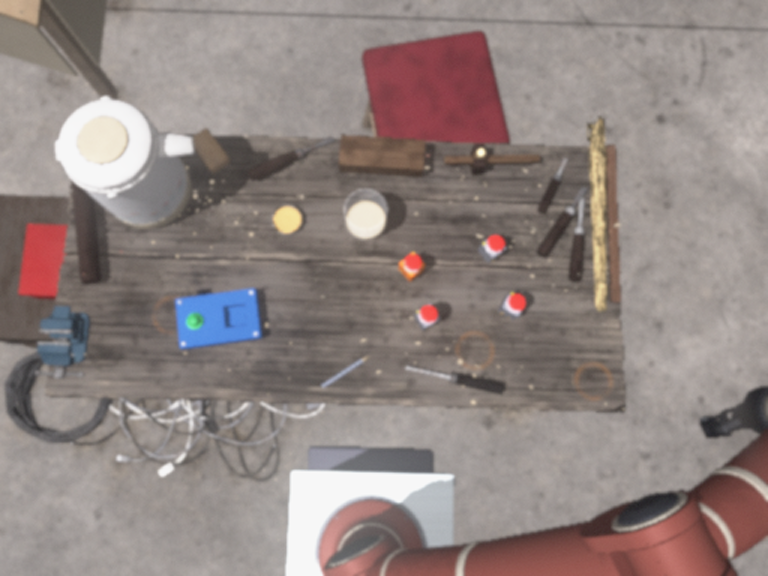

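View pics/scene0.png

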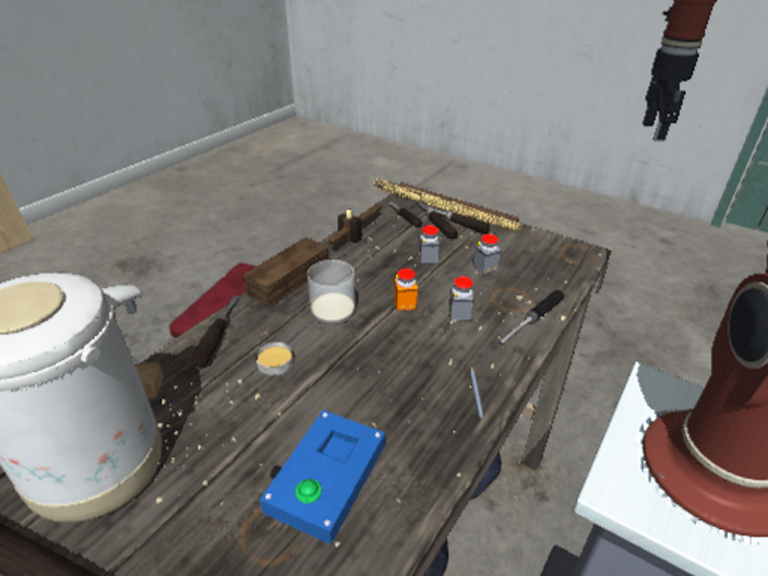

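The top view shows the grey switches at about (494,244), (514,303) and (428,315), and the orange look-alike at (411,264). The pocket is at (236,316), the glass at (366,215) and the tin at (288,220). The scene view agrees. Next I measure heads, body yaws and the box.

```bash
python3 - <<'E'
from h import *
for n in("top","scene"):
    s=dict(np.load(n+"0.npz"));P=cloud(s);px=s["pixels"].astype(int)
    r,g,b=px[...,0],px[...,1],px[...,2]
    red=((r>150)&(g<50)&(b<60)&(P[...,2]>.03)&(P[...,2]<.12)&(P[...,0]>.3)).astype(np.uint8)
    c,l,st,ce=cv2.connectedComponentsWithStats(red)
    for i in range(1,c):
        if st[i,4]>20:
            q=P[l==i]; top=q[q[:,2]>np.percentile(q[:,2],60)]
            print(n,"head",ce[i].round(1),st[i,4],q.mean(0).round(4),"mid",((q.min(0)+q.max(0))/2).round(4),q[:,2].max().round(4))
            # body points around
            m=q.mean(0);dd=np.hypot(P[...,0]-m[0],P[...,1]-m[1])
            gb=(dd<.045)&(P[...,2]>.006)&(P[...,2]<.05)&(abs(r-b)<40)
            bb=P[gb][:,:2].astype(np.float32)
            if len(bb)>5: print("   body",len(bb),cv2.minAreaRect(bb))
    bl=(b>130)&(r<80)&(g<130)&(P[...,2]>.024)&(P[...,2]<.036)&(P[...,0]>.3)
    q=P[bl][:,:2].astype(np.float32);print(n,"box",len(q),cv2.minAreaRect(q),P[bl][:,2].mean())
    gr=(g>140)&(r<90)&(b<110)&(P[...,2]>.03)&(P[...,2]<.06);print("lamp",P[gr].mean(0) if gr.any() else None)
    # bench height
    t=(P[...,0]>.45)&(P[...,0]<.7)&(abs(P[...,1])<.1)&(abs(P[...,2])<.01);print("bench",np.median(P[t][:,2]))
    # pocket floor
    pf=(b>r+30)&(P[...,2]>.008)&(P[...,2]<.02)&(P[...,0]>.45);print("floor",P[pf].mean(0),pf.sum()) if pf.any() else 0
s=dict(np.load("top0.npz"))
a=s["pixels"][140:225,260:360];b=s["pixels"][180:240,110:180]
A=cv2.resize(a,(600,510),interpolation=cv2.INTER_CUBIC);B=cv2.resize(b,(595,510),interpolation=cv2.INTER_CUBIC)
s=dict(np.load("scene0.npz"));C=cv2.resize(s["pixels"][145:220,255:340],(680,600),interpolation=cv2.INTER_CUBIC)
cv2.imwrite("pics/c1.png",A[:,:,::-1]);cv2.imwrite("pics/c2.png",C[:,:,::-1])
E
```

```text
top box 55 ((0.4345989227294922, 0.30106648802757263), (0.10352776944637299, 0.1289774477481842), 0.34374335408210754) 0.028651897092516428
lamp [0.43361991 0.35825936 0.03897275]
bench -0.0012828313839075012
floor [0.4614875 0.2900503 0.0146234] 83
scene head [286.4 152.8] 45 [ 0.5963 -0.2257  0.077 ] mid [ 0.597  -0.2258  0.0769] 0.0804
   body 156 ((0.6020811796188354, -0.218267023563385), (0.0311565101146698, 0.05788545683026314), 82.12898254394531)
scene head [325.9 158.7] 49 [ 0.48   -0.2648  0.0764] mid [ 0.4806 -0.2654  0.0756] 0.0794
   body 196 ((0.47793343663215637, -0.2583718001842499), (0.05132640153169632, 0.02845952659845352), 18.753429412841797)
scene head [270.4 182. ] 66 [ 0.5542 -0.0631  0.0752] mid [ 0.5555 -0.0647  0.0745] 0.0786
scene head [308.8 187.8] 63 [ 0.452  -0.0944  0.0788] mid [ 0.4529 -0.0954  0.0781] 0.0814
   body 187 ((0.45761287212371826, -0.0858251303434372), (0.028488313779234886, 0.05343349650502205), 79.14171600341797)
scene box 2995 ((0.4409385919570923, 0.31944239139556885), (0.10065802931785583, 0.16196474432945251), 9.753515243530273) 0.03067314940908248
lamp [0.42914254 0.36752582 0.03939698]
bench 0.00028227296805549695
floor [0.46094693 0.30703461 0.01472203] 176
```

View pics/c1.png

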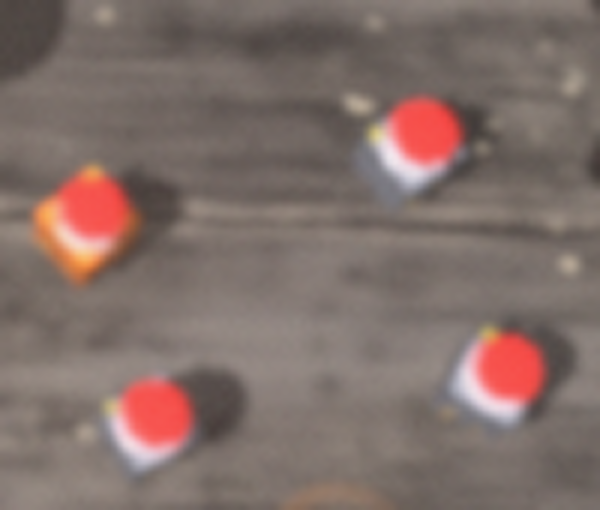

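View pics/c2.png

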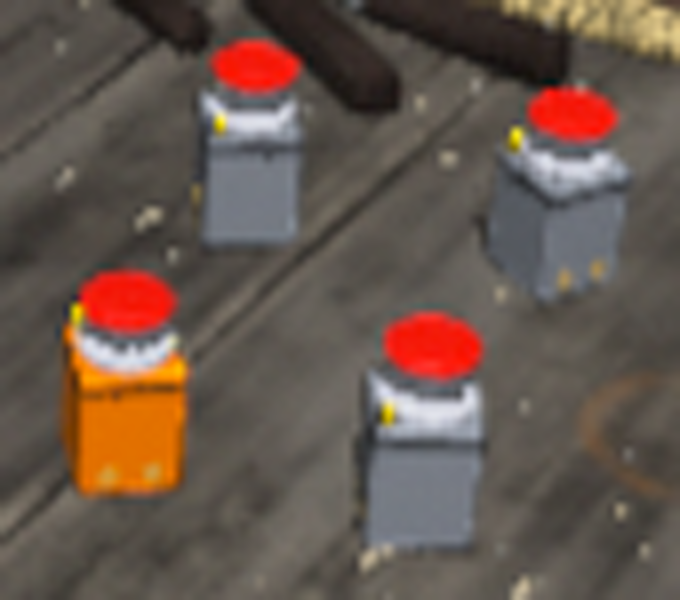

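```bash
cat >> h.py <<'E'
def plan(target,yaw=None):
    "shift (cm) & turn in tool axes from measured pose; yaw = world angle of tool y (mod pi)"
    o=arm.get_obs();M=R.from_rotvec(o["tcp_rot"]);d=M.inv().apply(np.array(target)-o["tool_pos"])*100
    y=M.as_matrix()[:,1];cur=np.arctan2(y[1],y[0])
    out=[]
    if yaw is not None:
        for k in(-1,0,1):
            w=(yaw-cur+np.pi/2)%np.pi-np.pi/2+k*np.pi
            if abs(w)<np.pi:
                T=R.from_matrix(np.array([[np.sin(cur+w),np.cos(cur+w),0],[-np.cos(cur+w),np.sin(cur+w),0],[0,0,-1]]))
                out.append((M.inv()*T).as_rotvec().round(3).tolist())
    print("pos",o["tool_pos"].round(4),"toolY deg",np.degrees(cur).round(2),"tilt",np.degrees(np.arccos(-M.as_matrix()[2,2])).round(2),"F",o["ft_force"].round(2),"w",round(float(o["gripper_width"]),4),"t",round(float(o["time"]),2),"q7",o["qpos"][6].round(2))
    print("  shift cm",d.round(2).tolist(),"turn",out)
E
python3 - <<'E'
from h import *
from scipy.optimize import least_squares
S=dict(np.load("scene0.npz"));T=dict(np.load("top0.npz"));P=cloud(S)
def ray(s,u,v):
    K=s["camera_matrix"];d=att(s)@np.array([(u-K[0,2])/K[0,0],-(v-K[1,2])/K[1,1],-1]);return s["eye"],d/np.linalg.norm(d)
px=T["pixels"].astype(int);red=((px[...,0]>170)&(px[...,1]<110)&(px[...,2]<110)).astype(np.uint8);red[:,:250]=0;red[:130]=0;red[230:]=0
c,l,st,ce=cv2.connectedComponentsWithStats(red)
tops=[ce[i] for i in range(1,c) if st[i,4]>30];print(tops)
sc={"A":(308.8,187.8),"B":(325.9,158.7),"C":(286.4,152.8),"O":(270.4,182.0)}
px=S["pixels"].astype(int)
for k,uv in sc.items():
    e1,d1=ray(S,*uv);best=None
    for t in tops:
        e2,d2=ray(T,*t);x,*_=np.linalg.lstsq(np.stack([d1,-d2],1),e2-e1,rcond=None)
        a,b=e1+x[0]*d1,e2+x[1]*d2;r=np.linalg.norm(a-b)
        if best is None or r<best[0]:best=(r,(a+b)/2,t)
    print(k,"tri gap",best[0].round(4),best[1].round(4))
    m=best[1];dd=np.hypot(P[...,0]-m[0],P[...,1]-m[1])
    q=P[(dd<.034)&(P[...,2]>.008)&(P[...,2]<.048)][:,:2]
    def res(p,h=.019):
        c,s=np.cos(p[2]),np.sin(p[2]);w=np.abs((q-p[:2])@np.array([[c,-s],[s,c]]))-h
        return np.linalg.norm(np.maximum(w,0),axis=1)+np.minimum(w.max(1),0)
    f=min((least_squares(res,[m[0],m[1],y0],loss="soft_l1",f_scale=.002) for y0 in np.radians([0,22,45,67])),key=lambda f:f.cost)
    print("   square",f.x[:2].round(4),np.degrees(f.x[2]).round(1)%90,len(q),"rms",np.sqrt(np.mean(f.fun**2)).round(4))
# box from top: fit to blue pixels on plane z=.03
px=T["pixels"].astype(int);bl=((px[...,2]>px[...,0]+60)&(px[...,2]>110)).astype(np.uint8);bl[:,:105]=0
c,l,st,ce=cv2.connectedComponentsWithStats(bl);i=1+np.argmax(st[1:,4]);v,u=np.nonzero(l==i)
X=[]
for a,b in zip(u,v):
    e,d=ray(T,a,b);X.append((e+d*(.03-e[2])/d[2])[:2])
print("top box",len(X),cv2.minAreaRect(np.float32(X)))
from station import arm
plan([.4529,-.0954,.15],None)
E
```

```text
[array([330.74712644, 160.87356322]), array([275.65934066, 173.9010989 ]), array([345.05952381, 200.78571429]), array([286., 208.])]
A tri gap 0.0031 [ 0.4546 -0.0969  0.0767]
   square [ 0.4551 -0.0992] 31.4 174 rms 0.0013
B tri gap 0.0013 [ 0.4825 -0.2698  0.0732]
   square [ 0.4825 -0.2712] 60.5 178 rms 0.0012
C tri gap 0.0037 [ 0.6    -0.2285  0.0751]
   square [ 0.6002 -0.2313] 39.0 140 rms 0.0018
O tri gap 0.0018 [ 0.5565 -0.065   0.0736]
   square [ 0.5574 -0.0671] 42.6 170 rms 0.0014
top box 1782 ((0.4392493963241577, 0.32246482372283936), (0.10417059063911438, 0.16352951526641846), 9.691884994506836)
pos [ 0.2823 -0.5847  0.2303] toolY deg -64.22 tilt 0.13 F [ 0.    0.84 -0.54] w 0.0855 t 0.1 q7 -0.04
  shift cm [36.64, -36.63, 8.11] turn []
```

Emit:
drive_tool([
  [-1,31.6,-19.5,10,0,0,0],
  [-1,31.6,-19.5,10,0,0,0],
  [-1,31.6,-19.5,10,0,0,0],
  [-1,31.6,-19.5,10,0,0,0],
  [-1,31.6,-19.5,10,0,0,0],
  [-1,31.6,-19.5,10,0,0,0],
  [-1,31.6,-19.5,10,0,0,0],
  [-1,31.6,-19.5,10,0,0,0],
  [-1,31.6,-19.5,10,0,0,0],
  [-1,31.6,-19.5,10,0,0,0],
], force=30)

```text
time: 1.35
tool_pos: [0.4814, -0.2744, 0.1317]
tcp_rot: [3.063, 0.695, -0.0]
ft_force: [-0.5, 0.1, -0.2]
gripper_width: 0.0006
```

```bash
python3 - <<'E'
from h import *
plan([.4825,-.2705,.09],np.radians(60.5));plan([.4825,-.2705,.09],np.radians(-29.5))
E
```

```text
Traceback (most recent call last):
  File "h.py", line 25, in plan
    T=R.from_matrix(np.array([[np.sin(cur+w),np.cos(cur+w),0],[-np.cos(cur+w),np.sin(cur+w),0],[0,0,-1]]))
  File "scipy/spatial/transform/_rotation.pyx", line 1143, in scipy.spatial.transform._rotation.Rotation.from_matrix
ValueError: Non-positive determinant (left-handed or null coordinate frame) in rotation matrix 0: [[-0.8703557  -0.49242356  0.        ]
 [ 0.49242356 -0.8703557   0.        ]
 [ 0.          0.         -1.        ]].
```

Emit:
drive_tool([
  [-1,0.27,-0.3,2,0,0,0],
  [-1,0.27,-0.3,4.3,0,0,0],
  [-1,0.27,-0.3,4.3,0,0,0],
  [-1,0.27,-0.3,4.3,0,0,0],
])

```text
time: 1.85
tool_pos: [0.4837, -0.2695, 0.0891]
tcp_rot: [3.062, 0.698, 0.001]
ft_force: [0.3, 0.0, 0.4]
gripper_width: -0.0001
```

```bash
sed -i 's/\[np.sin(cur+w),np.cos(cur+w),0\],\[-np.cos(cur+w)/[-np.sin(cur+w),np.cos(cur+w),0],[np.cos(cur+w)/' h.py; python3 - <<'E'
from h import *
plan([.4825,-.2705,.09],np.radians(60.5))
s=snap("scene");save(s,"p1.png",(240,90,340,190),6)
E
```

```text
pos [ 0.4837 -0.2695  0.0891] toolY deg -64.3 tilt 0.08 F [0.28 0.02 0.38] w -0.0001 t 1.85 q7 -0.67
  shift cm [-0.15, 0.04, -0.09] turn [[0.001, -0.001, 0.963], [0.001, 0.001, -2.178]]
```

View pics/p1.png

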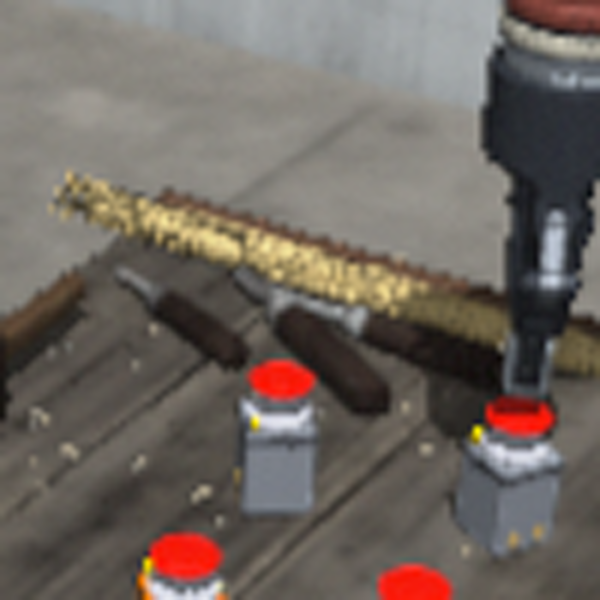

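Fingertips sit centred over switch B's head (crop ~(525,395)). Pressing slowly.

Emit:
drive_tool([
  [-1,-0.1,0,0.4,0,0,0],
  [-1,-0.1,0,0.7,0,0,0],
  [-1,-0.1,0,0.75,0,0,0],
  [-1,-0.1,0,0.75,0,0,0],
])

```text
time: 2.4
tool_pos: [0.4827, -0.2688, 0.0808]
tcp_rot: [-3.062, -0.701, -0.0]
ft_force: [-0.2, 0.5, -0.4]
gripper_width: -0.0001
```

Emit:
drive_tool([
  [-1,0,0,0.05,0,0,0],
  [-1,0,0,0.1,0,0,0],
])

```text
time: 2.65
tool_pos: [0.4826, -0.2688, 0.0798]
tcp_rot: [-3.062, -0.701, -0.0]
ft_force: [0.6, -0.3, -0.1]
gripper_width: 0.0
```

Emit:
drive_tool([
  [-1,0,0,0.05,0,0,0],
  [-1,0,0,0.05,0,0,0],
])

```text
time: 2.9
tool_pos: [0.4826, -0.2689, 0.0793]
tcp_rot: [-3.062, -0.701, 0.0]
ft_force: [0.5, 0.5, -0.0]
gripper_width: 0.0001
```

Emit:
drive_tool([
  [-1,0,0,0.05,0,0,0],
  [-1,0,0,0.05,0,0,0],
])

```text
time: 3.15
tool_pos: [0.4826, -0.2688, 0.0788]
tcp_rot: [-3.062, -0.701, 0.0]
ft_force: [-0.4, 0.1, 0.8]
gripper_width: -0.0001
```

Emit:
drive_tool([
  [-1,0,0,0.05,0,0,0],
  [-1,0,0,0.05,0,0,0],
])

```text
time: 3.4
tool_pos: [0.4826, -0.2688, 0.0783]
tcp_rot: [-3.062, -0.701, 0.0]
ft_force: [-0.5, -0.2, 0.5]
gripper_width: -0.0003
```

Emit:
drive_tool([
  [-1,0,0,0.05,0,0,0],
  [-1,0,0,0.05,0,0,0],
])

```text
time: 3.65
tool_pos: [0.4826, -0.2688, 0.0778]
tcp_rot: [-3.062, -0.701, 0.0]
ft_force: [0.5, -0.4, 0.4]
gripper_width: -0.0003
```

Emit:
drive_tool([
  [-1,0,0,0.05,0,0,0],
  [-1,0,0,0.05,0,0,0],
])

```text
time: 3.9
tool_pos: [0.4826, -0.2688, 0.0773]
tcp_rot: [-3.062, -0.701, 0.0]
ft_force: [0.6, -0.5, 0.4]
gripper_width: 0.0001
```

Emit:
drive_tool([
  [-1,0,0,0.05,0,0,0],
  [-1,0,0,0.05,0,0,0],
])

```text
time: 4.15
tool_pos: [0.4826, -0.2688, 0.0768]
tcp_rot: [-3.062, -0.701, 0.0]
ft_force: [0.1, 0.5, 0.0]
gripper_width: -0.0002
```

Emit:
drive_tool([
  [-1,0,0,0.05,0,0,0],
  [-1,0,0,0.05,0,0,0],
])

```text
time: 4.4
tool_pos: [0.4827, -0.2688, 0.0764]
tcp_rot: [3.062, 0.701, 0.0]
ft_force: [-0.3, -0.8, 0.7]
gripper_width: -0.0001
```

Emit:
drive_tool([
  [-1,0,0,0.05,0,0,0],
  [-1,0,0,0.05,0,0,0],
])

```text
time: 4.65
tool_pos: [0.4827, -0.2689, 0.0762]
tcp_rot: [3.062, 0.701, 0.0]
ft_force: [0.4, 0.1, 4.1]
gripper_width: -0.0003
```

Emit:
drive_tool([
  [-1,0,0,0.05,0,0,0],
  [-1,0,0,0.05,0,0,0],
])

```text
time: 4.9
tool_pos: [0.4828, -0.2689, 0.0759]
tcp_rot: [3.062, 0.701, 0.001]
ft_force: [-1.1, 0.8, 5.9]
gripper_width: 0.0002
```

Emit:
drive_tool([
  [-1,0,0,0.05,0,0,0],
  [-1,0,0,0.05,0,0,0],
])

```text
time: 5.15
tool_pos: [0.4828, -0.269, 0.0756]
tcp_rot: [3.062, 0.7, 0.001]
ft_force: [-1.8, 0.3, 7.9]
gripper_width: 0.0003
```

Emit:
drive_tool([
  [-1,0,0,0.05,0,0,0],
  [-1,0,0,0.05,0,0,0],
])

```text
time: 5.4
tool_pos: [0.4829, -0.269, 0.0753]
tcp_rot: [3.062, 0.7, 0.001]
ft_force: [-2.1, 1.0, 8.6]
gripper_width: 0.0
```

Emit:
drive_tool([
  [-1,0,0,0.05,0,0,0],
  [-1,0,0,0.05,0,0,0],
])

```text
time: 5.65
tool_pos: [0.4829, -0.269, 0.075]
tcp_rot: [3.062, 0.7, 0.001]
ft_force: [-2.3, 0.5, 10.2]
gripper_width: -0.0002
```

Emit:
drive_tool([
  [-1,0,0,0.05,0,0,0],
  [-1,0,0,0.05,0,0,0],
])

```text
time: 5.9
tool_pos: [0.4829, -0.269, 0.0746]
tcp_rot: [3.062, 0.7, 0.001]
ft_force: [-1.9, 0.5, 10.5]
gripper_width: 0.0
```

Emit:
drive_tool([
  [-1,0,0,0.05,0,0,0],
  [-1,0,0,0.05,0,0,0],
])

```text
time: 6.15
tool_pos: [0.4829, -0.2691, 0.0742]
tcp_rot: [3.062, 0.7, 0.001]
ft_force: [-3.2, 1.3, 11.4]
gripper_width: -0.0003
```

Emit:
drive_tool([
  [-1,0,0,0.05,0,0,0],
  [-1,0,0,0.05,0,0,0],
])

```text
time: 6.4
tool_pos: [0.4829, -0.269, 0.0737]
tcp_rot: [3.062, 0.7, 0.001]
ft_force: [-2.3, 1.2, 12.1]
gripper_width: 0.0001
```

Emit:
drive_tool([
  [-1,0,0,0.05,0,0,0],
  [-1,0,0,0.05,0,0,0],
])

```text
time: 6.65
tool_pos: [0.4829, -0.269, 0.0732]
tcp_rot: [3.062, 0.7, 0.001]
ft_force: [-2.3, 1.4, 10.7]
gripper_width: -0.0002
```

Emit:
drive_tool([
  [-1,0,0,0.05,0,0,0],
  [-1,0,0,0.05,0,0,0],
])

```text
time: 6.9
tool_pos: [0.4829, -0.269, 0.0725]
tcp_rot: [3.062, 0.7, 0.001]
ft_force: [-2.7, 1.2, 9.8]
gripper_width: 0.0001
```

Emit:
drive_tool([
  [-1,0,0,0.05,0,0,0],
  [-1,0,0,0.05,0,0,0],
])

```text
time: 7.15
tool_pos: [0.4828, -0.269, 0.0716]
tcp_rot: [3.062, 0.701, 0.001]
ft_force: [-1.1, 0.9, 5.7]
gripper_width: -0.0001
```

Emit:
drive_tool([
  [-1,0,0,0.05,0,0,0],
  [-1,0,0,0.05,0,0,0],
])

```text
time: 7.4
tool_pos: [0.4828, -0.2689, 0.0706]
tcp_rot: [3.062, 0.701, 0.001]
ft_force: [-1.5, 0.5, 5.0]
gripper_width: 0.0004
```

Emit:
drive_tool([
  [-1,0,0,-1.5,0,0,0],
  [-1,0,0,-3,0,0,0],
  [-1,6,0.8,-3,0,0,0],
  [-1,12.2,1.6,-3,0,0,0],
  [-1,12.2,1.6,-3,0,0,0],
  [-1,12.2,1.6,-2,0,0,0],
  [-1,12.2,1.6,-1.3,0,0,0],
  [-1,12.2,1.6,-1.3,0,0,0],
  [-1,12.2,1.6,-1.3,0,0,0],
])

```text
time: 8.52
tool_pos: [0.5989, -0.2308, 0.0834]
tcp_rot: [3.063, 0.699, -0.0]
ft_force: [0.5, 0.5, 0.5]
gripper_width: 0.0003
```

Emit:
drive_tool([
  [-1,0,0,0.1,0,0,0],
  [-1,0,0,0.2,0,0,0],
  [-1,0,0,0.2,0,0,0],
])

```text
time: 8.9
tool_pos: [0.5994, -0.2302, 0.0813]
tcp_rot: [-3.062, -0.701, 0.0]
ft_force: [0.2, 0.4, -0.8]
gripper_width: -0.0002
```

Emit:
drive_tool([
  [-1,0,0,0.05,0,0,0],
  [-1,0,0,0.1,0,0,0],
])

```text
time: 9.15
tool_pos: [0.5995, -0.2302, 0.0803]
tcp_rot: [3.062, 0.701, 0.0]
ft_force: [-0.4, -0.0, 0.5]
gripper_width: -0.0002
```

Emit:
drive_tool([
  [-1,0,0,0.05,0,0,0],
  [-1,0,0,0.1,0,0,0],
])

```text
time: 9.4
tool_pos: [0.5995, -0.2302, 0.0793]
tcp_rot: [-3.062, -0.701, -0.0]
ft_force: [0.8, -1.2, -0.6]
gripper_width: 0.0001
```

Emit:
drive_tool([
  [-1,0,0,0.05,0,0,0],
  [-1,0,0,0.1,0,0,0],
])

```text
time: 9.65
tool_pos: [0.5994, -0.2302, 0.0783]
tcp_rot: [-3.062, -0.701, -0.0]
ft_force: [-0.6, -0.9, 0.5]
gripper_width: 0.0002
```

Command ≈ 0.0783. Four more steps of 1 mm are safe (at most 4 mm depth).

Emit:
drive_tool([
  [-1,0,0,0.05,0,0,0],
  [-1,0,0,0.1,0,0,0],
])

```text
time: 9.9
tool_pos: [0.5995, -0.2302, 0.0773]
tcp_rot: [-3.062, -0.701, -0.0]
ft_force: [0.2, -0.2, 0.0]
gripper_width: -0.0002
```

Emit:
drive_tool([
  [-1,0,0,0.05,0,0,0],
  [-1,0,0,0.1,0,0,0],
])

```text
time: 10.15
tool_pos: [0.5995, -0.2303, 0.0766]
tcp_rot: [3.062, 0.701, 0.0]
ft_force: [-1.0, 0.3, 2.3]
gripper_width: -0.0003
```

Emit:
drive_tool([
  [-1,0,0,0.05,0,0,0],
  [-1,0,0,0.1,0,0,0],
])

```text
time: 10.4
tool_pos: [0.5996, -0.2302, 0.0757]
tcp_rot: [3.062, 0.701, 0.001]
ft_force: [-1.0, -0.2, 3.9]
gripper_width: -0.0001
```

Emit:
drive_tool([
  [-1,0,0,0.05,0,0,0],
  [-1,0,0,0.1,0,0,0],
])

```text
time: 10.65
tool_pos: [0.5995, -0.2302, 0.0745]
tcp_rot: [3.062, 0.701, 0.0]
ft_force: [-1.6, -0.5, 4.2]
gripper_width: -0.0002
```

Emit:
drive_tool([
  [-1,0,0,0.05,0,0,0],
  [-1,0,0,0.1,0,0,0],
])

```text
time: 10.9
tool_pos: [0.5995, -0.2302, 0.0732]
tcp_rot: [3.062, 0.701, 0.0]
ft_force: [-0.2, -0.0, 2.9]
gripper_width: -0.0003
```

Emit:
drive_tool([
  [-1,0,0,0.05,0,0,0],
  [-1,0,0,0.1,0,0,0],
])

```text
time: 11.15
tool_pos: [0.5995, -0.2302, 0.0721]
tcp_rot: [-3.062, -0.701, -0.0]
ft_force: [0.6, 0.4, 2.3]
gripper_width: -0.0003
```

Emit:
drive_tool([
  [-1,0,0,0.05,0,0,0],
  [-1,0,0,0.08,0,0,0],
])

```text
time: 11.4
tool_pos: [0.5995, -0.2302, 0.0715]
tcp_rot: [-3.062, -0.701, -0.0]
ft_force: [-0.2, 0.6, 3.0]
gripper_width: 0.0005
```

Emit:
drive_tool([
  [-1,0,0,-1.5,0,0,0],
  [-1,0,0,-3.5,0,0,0],
  [-1,-2.4,-6,-3.5,0,0,0],
  [-1,-4.8,-12,-3.5,0,0,0],
  [-1,-7.3,-18.2,-3.5,0,0,0],
  [-1,-7.3,-18.2,-3.5,0,0,0],
  [-1,-7.3,-18.2,-2,0,0,0],
  [-1,-7.3,-18.2,-1.2,0,0,0],
  [-1,-7.3,-18.2,-1.2,0,0,0],
  [-1,-7.3,-18.2,-1.2,0,0,0],
])

```text
time: 12.65
tool_pos: [0.4551, -0.0985, 0.0837]
tcp_rot: [3.062, 0.7, 0.001]
ft_force: [0.5, -0.2, -0.2]
gripper_width: 0.0
```

Emit:
drive_tool([
  [-1,0,0,0.1,0,0,0],
  [-1,0,0,0.2,0,0,0],
  [-1,0,0,0.2,0,0,0],
])

```text
time: 13.02
tool_pos: [0.4545, -0.0981, 0.0815]
tcp_rot: [-3.062, -0.701, 0.0]
ft_force: [0.1, 0.4, 0.2]
gripper_width: 0.0
```

Emit:
drive_tool([
  [-1,0,0,0.05,0,0,0],
  [-1,0,0,0.1,0,0,0],
])

```text
time: 13.28
tool_pos: [0.4546, -0.0981, 0.0805]
tcp_rot: [-3.062, -0.701, -0.0]
ft_force: [0.2, -1.0, 0.6]
gripper_width: -0.0001
```

Emit:
drive_tool([
  [-1,0,0,0.05,0,0,0],
  [-1,0,0,0.1,0,0,0],
])

```text
time: 13.52
tool_pos: [0.4546, -0.0981, 0.0795]
tcp_rot: [-3.062, -0.701, -0.0]
ft_force: [0.4, -0.9, -0.8]
gripper_width: 0.0003
```

Emit:
drive_tool([
  [-1,0,0,0.05,0,0,0],
  [-1,0,0,0.1,0,0,0],
])

```text
time: 13.78
tool_pos: [0.4546, -0.0981, 0.0787]
tcp_rot: [-3.062, -0.7, -0.0]
ft_force: [-1.2, 0.2, 2.8]
gripper_width: -0.0001
```

Emit:
drive_tool([
  [-1,0,0,0.05,0,0,0],
  [-1,0,0,0.1,0,0,0],
])

```text
time: 14.02
tool_pos: [0.4547, -0.0981, 0.0779]
tcp_rot: [3.062, 0.701, 0.001]
ft_force: [-1.6, 0.4, 6.9]
gripper_width: -0.0002
```

Emit:
drive_tool([
  [-1,0,0,0.05,0,0,0],
  [-1,0,0,0.1,0,0,0],
])

```text
time: 14.28
tool_pos: [0.4547, -0.0981, 0.0771]
tcp_rot: [3.062, 0.701, 0.001]
ft_force: [-1.0, 0.6, 7.7]
gripper_width: -0.0001
```

Emit:
drive_tool([
  [-1,0,0,0.05,0,0,0],
  [-1,0,0,0.1,0,0,0],
])

```text
time: 14.52
tool_pos: [0.4547, -0.0981, 0.0761]
tcp_rot: [3.062, 0.701, 0.001]
ft_force: [-1.6, 0.8, 6.1]
gripper_width: -0.0003
```

Emit:
drive_tool([
  [-1,0,0,0.05,0,0,0],
  [-1,0,0,0.1,0,0,0],
])

```text
time: 14.78
tool_pos: [0.4547, -0.0981, 0.0749]
tcp_rot: [3.062, 0.701, 0.001]
ft_force: [-0.3, -0.2, 6.0]
gripper_width: -0.0001
```

Emit:
drive_tool([
  [-1,0,0,0.05,0,0,0],
  [-1,0,0,0.07,0,0,0],
])

```text
time: 15.02
tool_pos: [0.4547, -0.098, 0.074]
tcp_rot: [3.062, 0.701, 0.001]
ft_force: [-0.0, 1.3, 3.5]
gripper_width: -0.0003
```

Emit:
drive_tool([
  [-1,0,0,0.04,0,0,0],
  [-1,0,0,-2,0,0,0],
  [-1,0,0,-6,0,0,0],
  [1,0,4,-8,0,0,0],
  [1,-2.5,10,-8,0,0,-0.15],
  [1,-5,16.7,-8,0,0,-0.3],
  [1,-5,16.7,-8,0,0,-0.45],
  [1,-5,16.7,-8,0,0,-0.606],
  [1,-5,16.7,-8,0,0,-0.606],
  [1,-5,16.7,-8,0,0,-0.606],
  [1,-5,16.7,-8,0,0,-0.606],
])

```text
time: 16.4
tool_pos: [0.4822, -0.2697, 0.1537]
tcp_rot: [-2.714, -1.582, 0.0]
ft_force: [-0.1, -0.0, -0.5]
gripper_width: 0.0854
```

```bash
python3 - <<'E'
from h import *
plan([.4825,-.2708,.10],np.radians(-29.5))
s=snap("scene");save(s,"p2.png",(240,120,340,220),6)
from scipy.optimize import least_squares
P=cloud(s)
for m in([.455,-.099],[.4825,-.2705],[.6,-.230]):
    dd=np.hypot(P[...,0]-m[0],P[...,1]-m[1])
    q=P[(dd<.034)&(P[...,2]>.008)&(P[...,2]<.048)][:,:2]
    def res(p,h=.019):
        c,s=np.cos(p[2]),np.sin(p[2]);w=np.abs((q-p[:2])@np.array([[c,-s],[s,c]]))-h
        return np.linalg.norm(np.maximum(w,0),axis=1)+np.minimum(w.max(1),0)
    f=min((least_squares(res,[m[0],m[1],y0],loss="soft_l1",f_scale=.002) for y0 in np.radians([0,22,45,67])),key=lambda f:f.cost)
    print("square",f.x[:2].round(4),np.degrees(f.x[2]).round(1)%90,len(q))
E
```

```text
pos [ 0.4822 -0.2697  0.1537] toolY deg -29.52 tilt 0.01 F [-0.09 -0.02 -0.51] w 0.0854 t 16.4 q7 -0.17
  shift cm [-0.08, 0.08, 5.37] turn [[0.0, 0.0, 3.141], [-0.0, 0.0, -0.0]]
square [ 0.4549 -0.0993] 32.1 172
square [ 0.4824 -0.2714] 60.6 177
square [ 0.5999 -0.2313] 37.0 144
```

View pics/p2.png

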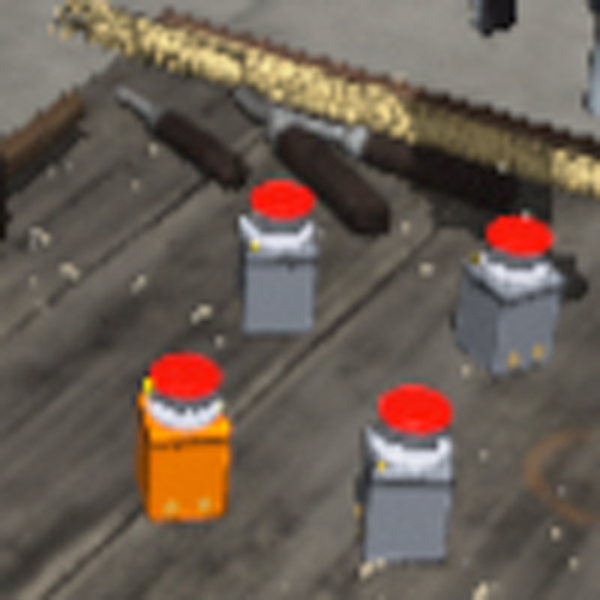

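All three test pins are visibly lower, at crop (255,245), (475,258) and (382,465), than the orange one's at (148,385). Click forces were about 12 N for B, 4 N for C and 7.7 N for A, so B is the one. Grasping B.

Emit:
drive_tool([
  [1,-0.1,0.1,4,0,0,0],
  [1,-0.1,0.1,8,0,0,0],
  [1,-0.1,0.1,11,0,0,0],
  [1,-0.1,0.1,13.4,0,0,0],
  [1,-0.1,0.1,13.4,0,0,0],
  [1,-0.1,0.1,13.4,0,0,0],
  [-0.3,-0.1,0.1,13.4,0,0,0],
  [-0.3,-0.1,0.1,13.4,0,0,0],
  [-1,-0.1,0.1,13.4,0,0,0],
  [-1,-0.1,0.1,13.4,0,0,0],
  [-1,-0.1,0.1,13.4,0,0,0],
  [-1,-0.1,0.1,13.4,0,0,0],
], force=40)

```text
time: 17.95
tool_pos: [0.4831, -0.272, 0.0206]
tcp_rot: [2.713, 1.582, 0.001]
ft_force: [-0.2, -0.1, 6.1]
gripper_width: 0.0377
```

Emit:
drive_tool([
  [-1,0,0,0,0,0,0],
  [-1,0,0,0,0,0,0],
])

```text
time: 18.2
tool_pos: [0.4831, -0.272, 0.0206]
tcp_rot: [2.713, 1.582, 0.001]
ft_force: [-0.5, 0.6, 6.0]
gripper_width: 0.0376
```

Grip holds at 37.6 mm. Lift, then refine the pocket position while hovering.

Emit:
drive_tool([
  [-1,0,0,-3,0,0,0],
  [-1,0,0,-7,0,0,0],
  [-1,0,0,-12,0,0,0],
  [-1,0,0,-12,0,0,0],
  [-1,0,0,-12,0,0,0],
])

```text
time: 18.82
tool_pos: [0.4812, -0.271, 0.1386]
tcp_rot: [-2.712, -1.581, 0.003]
ft_force: [-1.0, 0.2, -3.0]
gripper_width: 0.0375
```

```bash
python3 - <<'E'
from h import *
S=dict(np.load("scene0.npz"));T=dict(np.load("top0.npz"));P=cloud(S)
a=np.radians(9.75);c=np.array([.4409,.3194]);Rm=np.array([[np.cos(a),-np.sin(a)],[np.sin(a),np.cos(a)]])
L=(P[...,:2]-c)@Rm
px=S["pixels"].astype(int)
top=(abs(P[...,2]-.0305)<.0025)&(abs(L[...,0])<.06)&(abs(L[...,1])<.09)&(px[...,2]>px[...,0]+50)
q=L[top]
print("x ext",np.percentile(q[:,0],[.3,99.7]).round(4),"y ext",np.percentile(q[:,1],[.3,99.7]).round(4))
# hole: top points nearest the hole along each side
st=q[abs(q[:,1]+.035)<.015];print("hole x",np.sort(st[st[:,0]<0,0])[-8:].round(4),np.sort(st[st[:,0]>0,0])[:8].round(4))
st=q[abs(q[:,0])<.015];print("hole y",np.sort(st[(st[:,1]<-.04),1])[-8:].round(4),np.sort(st[(st[:,1]>-.035),1])[:8].round(4))
A=cv2.resize(S["pixels"][270:330,190:270],(560,420),interpolation=cv2.INTER_CUBIC)
cv2.imwrite("pics/box_s.png",A[:,:,::-1])
B=cv2.resize(T["pixels"][185:240,110:180],(560,440),interpolation=cv2.INTER_CUBIC)
B=np.vstack([A,B]);cv2.imwrite("pics/box.png",cv2.resize(B,None,fx=.7,fy=.7)[:,:,::-1])
plan([.4464,.2855,.14],np.radians(9.75))
E
```

```text
x ext [-0.0501  0.0499] y ext [-0.0798  0.0803]
hole x [-0.0229 -0.0229 -0.0227 -0.0224 -0.0219 -0.0216 -0.0214 -0.0209] [0.0204 0.0206 0.0207 0.0209 0.0209 0.021  0.0211 0.0211]
hole y [-0.0556 -0.0555 -0.0555 -0.0554 -0.0553 -0.0553 -0.0552 -0.055 ] [-0.0142 -0.0136 -0.0128 -0.0125 -0.0124 -0.0123 -0.0121 -0.0121]
pos [ 0.4812 -0.271   0.1386] toolY deg -29.51 tilt 0.18 F [-1.04  0.16 -3.02] w 0.0375 t 18.82 q7 -0.17
  shift cm [46.72, -30.44, -0.05] turn [[-0.001, 0.004, 2.456], [-0.003, -0.001, -0.685]]
```

View pics/box_s.png

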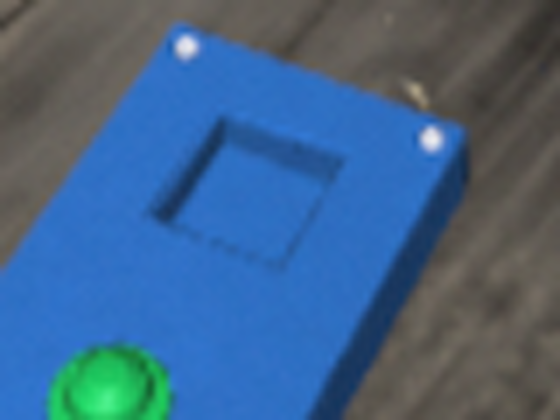

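Emit:
drive_tool([
  [-1,3,-1.5,0,0,0,0],
  [-1,7.8,-5,0,0,0,-0.1],
  [-1,13,-8.5,0,0,0,-0.2],
  [-1,18,-12,0,0,0,-0.3],
  [-1,23,-15,0,0,0,-0.4],
  [-1,28,-18.5,0,0,0,-0.5],
  [-1,33,-21.5,0,0,0,-0.6],
  [-1,38,-25,0,0,0,-0.685],
  [-1,43,-28,0,0,0,-0.685],
  [-1,46.8,-30.4,0,0,0,-0.685],
  [-1,46.8,-30.4,0,0,0,-0.685],
  [-1,46.8,-30.4,0,0,0,-0.685],
])

```text
time: 20.32
tool_pos: [0.4473, 0.2839, 0.1379]
tcp_rot: [-2.024, -2.402, 0.008]
ft_force: [0.2, -1.3, -1.7]
gripper_width: 0.037
```

```bash
python3 - <<'E'
from h import *
plan([.4468,.2849,.07],np.radians(9.75))
E
```

```text
pos [0.4473 0.2839 0.1379] toolY deg 9.75 tilt 0.3 F [ 0.18 -1.34 -1.75] w 0.037 t 20.32 q7 -0.69
  shift cm [0.13, -0.0, 6.79] turn [[0.004, 0.007, 3.142], [-0.004, 0.003, -0.0]]
```

Emit:
drive_tool([
  [-1,0.1,0,3.5,0,0,0],
  [-1,0.1,0,6,0,0,0],
  [-1,0.1,0,6.8,0,0,0],
  [-1,0.1,0,6.8,0,0,0],
  [-1,0.1,0,6.8,0,0,0],
])

```text
time: 20.95
tool_pos: [0.449, 0.2865, 0.0727]
tcp_rot: [2.025, 2.401, 0.003]
ft_force: [-0.2, 0.5, -1.6]
gripper_width: 0.0374
```

```bash
cat > fit.py <<'E'
from h import *
from scipy.optimize import least_squares
plan([.4468,.2849,.07],np.radians(9.75))
s=snap("scene");P=cloud(s);px=s["pixels"].astype(int);c0=arm.get_obs()["tool_pos"]
import sys;zb=float(sys.argv[1])  # switch bottom z
m=c0[:2];dd=np.hypot(P[...,0]-m[0],P[...,1]-m[1])
sel=(dd<.034)&(P[...,2]>zb+.003)&(P[...,2]<zb+.018)&(abs(px[...,0]-px[...,2])<45)
q=P[sel][:,:2]
def res(p,h=.019):
    c,s=np.cos(p[2]),np.sin(p[2]);w=np.abs((q-p[:2])@np.array([[c,-s],[s,c]]))-h
    return np.linalg.norm(np.maximum(w,0),axis=1)+np.minimum(w.max(1),0)
f=least_squares(res,[m[0],m[1],.17],loss="soft_l1",f_scale=.001)
print("switch",f.x[:2].round(4),np.degrees(f.x[2]).round(1),len(q),"rms",np.sqrt(np.mean(f.fun**2)).round(4))
save(s,sys.argv[2],(190,210,290,310),6)
E
python3 fit.py .050 p3.png
```

```text
pos [0.449  0.2865 0.0727] toolY deg 9.7 tilt 0.1 F [-0.25  0.48 -1.58] w 0.0374 t 20.95 q7 -0.74
  shift cm [-0.12, -0.25, 0.27] turn [[-0.001, -0.003, 3.141], [0.002, -0.001, -0.001]]
switch [0.4475 0.2878] 10.0 84 rms 0.0006
```

View pics/p3.png

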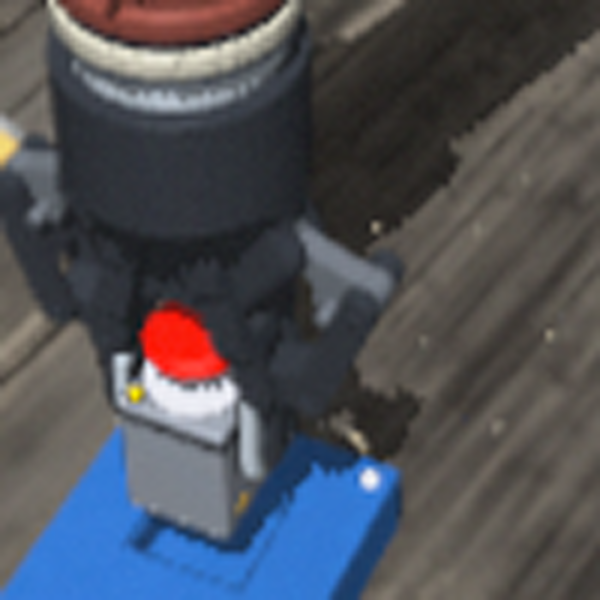

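Switch is held upright just above the pocket (mouth near crop (200,550)). Measured in the same camera it sits 0.7 mm / 2.9 mm off, so I'll correct.

Emit:
drive_tool([
  [-1,-0.27,-0.12,0.5,0,0,0],
  [-1,-0.27,-0.12,0.8,0,0,0],
  [-1,-0.27,-0.12,0.8,0,0,0],
  [-1,-0.27,-0.12,0.8,0,0,0],
  [-1,-0.27,-0.12,0.8,0,0,0],
])

```text
time: 21.62
tool_pos: [0.4476, 0.2837, 0.0639]
tcp_rot: [-2.025, -2.402, -0.0]
ft_force: [-0.5, 0.4, -2.4]
gripper_width: 0.0372
```

```bash
python3 fit.py .043 p4.png
```

```text
pos [0.4476 0.2837 0.0639] toolY deg 9.75 tilt 0.02 F [-0.49  0.4  -2.4 ] w 0.0372 t 21.62 q7 -0.74
  shift cm [0.13, -0.06, -0.61] turn [[-0.0, -0.0, 3.142], [0.0, -0.0, -0.0]]
switch [0.4462 0.285 ] 9.8 91 rms 0.0007
```

Emit:
drive_tool([
  [-1,0,0.05,0.6,0,0,0],
  [-1,0,0.05,1.0,0,0,0],
  [-1,0,0.05,1.2,0,0,0],
  [-1,0,0.05,1.2,0,0,0],
])

```text
time: 22.18
tool_pos: [0.4479, 0.2836, 0.0516]
tcp_rot: [-2.025, -2.402, 0.001]
ft_force: [-0.3, 0.1, -1.5]
gripper_width: 0.0377
```

Emit:
drive_tool([
  [-1,0,0,0.15,0,0,0],
  [-1,0,0,0.3,0,0,0],
  [-1,0,0,0.3,0,0,0],
])

```text
time: 22.55
tool_pos: [0.448, 0.2836, 0.0488]
tcp_rot: [-2.025, -2.402, 0.0]
ft_force: [-0.0, 0.3, -2.3]
gripper_width: 0.0374
```

Emit:
drive_tool([
  [-1,0,0,0.1,0,0,0],
  [-1,0,0,0.2,0,0,0],
  [-1,0,0,0.2,0,0,0],
])

```text
time: 22.92
tool_pos: [0.448, 0.2836, 0.0468]
tcp_rot: [-2.025, -2.402, 0.0]
ft_force: [-0.0, 0.5, -2.8]
gripper_width: 0.0372
```

Entering with no contact force. Going on down.

Emit:
drive_tool([
  [-1,0,0,0.2,0,0,0],
  [-1,0,0,0.4,0,0,0],
  [-1,0,0,0.4,0,0,0],
])

```text
time: 23.3
tool_pos: [0.4479, 0.2836, 0.0426]
tcp_rot: [-2.025, -2.402, 0.001]
ft_force: [0.5, -0.8, -1.6]
gripper_width: 0.0374
```

Emit:
drive_tool([
  [-1,0,0,0.2,0,0,0],
  [-1,0,0,0.4,0,0,0],
  [-1,0,0,0.4,0,0,0],
])

```text
time: 23.68
tool_pos: [0.4479, 0.2836, 0.0386]
tcp_rot: [-2.025, -2.402, 0.001]
ft_force: [-0.0, 0.4, -2.2]
gripper_width: 0.0375
```

Emit:
drive_tool([
  [-1,0,0,0.1,0,0,0],
  [-1,0,0,0.25,0,0,0],
  [-1,0,0,0.3,0,0,0],
  [-1,0,0,0.3,0,0,0],
])

```text
time: 24.18
tool_pos: [0.448, 0.2837, 0.0358]
tcp_rot: [-2.025, -2.402, 0.0]
ft_force: [1.5, 0.3, -2.0]
gripper_width: 0.0374
```

Emit:
drive_tool([
  [-1,0,0,0.1,0,0,0],
  [-1,0,0,0.1,0,0,0],
])

```text
time: 24.42
tool_pos: [0.448, 0.2836, 0.0348]
tcp_rot: [-2.025, -2.402, 0.0]
ft_force: [0.4, -0.2, -2.0]
gripper_width: 0.0374
```

Emit:
drive_tool([
  [-1,0,0,0.05,0,0,0],
  [-1,0,0,0.05,0,0,0],
])

```text
time: 24.68
tool_pos: [0.4481, 0.2837, 0.0347]
tcp_rot: [2.025, 2.402, 0.0]
ft_force: [-1.0, -0.6, 1.0]
gripper_width: 0.0373
```

Emit:
drive_tool([
  [-0.05,0,0,0,0,0,0],
  [0,0,0,0,0,0,0],
  [1,0,0,0,0,0,0],
  [1,0,0,0,0,0,0],
  [1,0,0,0,0,0,0],
  [1,0,0,-2,0,0,0],
  [1,0,0,-5,0,0,0],
  [1,0,0,-9,0,0,0],
  [-1,0,0,-9,0,0,0],
  [-1,0,0,-9,0,0,0],
  [-1,0,0,-9,0,0,0],
  [-1,0,0,-9,0,0,0],
], force=30)

```text
time: 26.18
tool_pos: [0.4475, 0.2833, 0.1234]
tcp_rot: [-2.024, -2.402, 0.003]
ft_force: [0.6, 0.1, -0.6]
gripper_width: 0.0122
```

```bash
python3 fit.py .030 p5.png; python3 - <<'E'
from h import *
s=snap("scene");P=cloud(s);px=s["pixels"].astype(int)
m=(px[...,0]>150)&(px[...,1]<50)&(px[...,2]<60)&(np.hypot(P[...,0]-.447,P[...,1]-.285)<.04)&(P[...,2]>.06)
q=P[m];print("head",len(q),((q.min(0)+q.max(0))/2).round(4),q[:,2].max().round(4))
m=(np.hypot(P[...,0]-.447,P[...,1]-.285)<.03)&(P[...,2]>.055)&(P[...,2]<.069)&(abs(px[...,0]-px[...,2])<45);print("body top z pct",np.percentile(P[m][:,2],[50,80,95]))
E
```

```text
pos [0.4475 0.2833 0.1234] toolY deg 9.75 tilt 0.12 F [ 0.57  0.1  -0.6 ] w 0.0122 t 26.18 q7 -0.7
  shift cm [0.17, -0.03, 5.34] turn [[-0.002, 0.001, 0.0], [-0.001, -0.003, -3.142]]
switch [0.4466 0.2851] 10.0 105 rms 0.0005
head 150 [0.4441 0.2858 0.0896] 0.093
body top z pct [0.06468113 0.06676662 0.06798687]
```

View pics/p5.png

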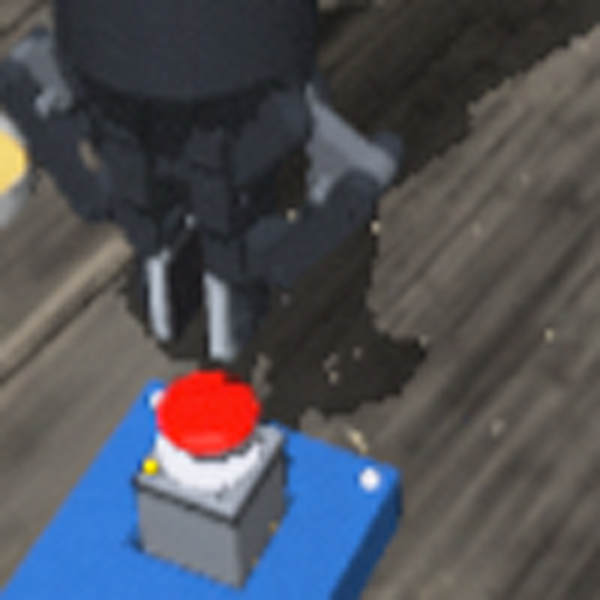

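The switch stands home in the pocket at crop (210,530), upright and centred at (0.4466, 0.2851) against the pocket at (0.4468, 0.2849). Now the press.

Emit:
drive_tool([
  [-1,0,0,1,0,0,0],
  [-1,0,0,2,0,0,0],
  [-1,0,0,2.8,0,0,0],
  [-1,0,0,3.2,0,0,0],
  [-1,0,0,3.2,0,0,0],
])

```text
time: 26.9
tool_pos: [0.4479, 0.2836, 0.092]
tcp_rot: [-2.024, -2.402, 0.001]
ft_force: [0.1, -0.7, -0.1]
gripper_width: -0.0
```

Emit:
drive_tool([
  [-1,0,0,0.05,0,0,0],
  [-1,0,0,0.1,0,0,0],
])

```text
time: 27.15
tool_pos: [0.4482, 0.2838, 0.0916]
tcp_rot: [2.025, 2.402, 0.001]
ft_force: [-0.0, 1.0, 0.5]
gripper_width: 0.0
```

Emit:
drive_tool([
  [-1,0,0,0.05,0,0,0],
  [-1,0,0,0.1,0,0,0],
])

```text
time: 27.4
tool_pos: [0.4481, 0.2837, 0.0904]
tcp_rot: [2.025, 2.402, 0.0]
ft_force: [-0.8, 0.0, 0.4]
gripper_width: 0.0005
```

Emit:
drive_tool([
  [-1,0,0,0.05,0,0,0],
  [-1,0,0,0.1,0,0,0],
])

```text
time: 27.65
tool_pos: [0.4482, 0.2838, 0.0899]
tcp_rot: [2.025, 2.402, 0.001]
ft_force: [-1.1, -0.2, 6.7]
gripper_width: -0.0
```

Emit:
drive_tool([
  [-1,0,0,0.05,0,0,0],
  [-1,0,0,0.05,0,0,0],
])

```text
time: 27.9
tool_pos: [0.4482, 0.2838, 0.0897]
tcp_rot: [2.025, 2.402, 0.001]
ft_force: [-0.7, -1.3, 7.7]
gripper_width: 0.0
```

Emit:
drive_tool([
  [-1,0,0,0.05,0,0,0],
  [-1,0,0,0.05,0,0,0],
])

```text
time: 28.15
tool_pos: [0.4483, 0.2838, 0.0894]
tcp_rot: [2.024, 2.402, 0.001]
ft_force: [-1.8, -1.8, 9.0]
gripper_width: 0.0003
```

Emit:
drive_tool([
  [-1,0,0,0.05,0,0,0],
  [-1,0,0,0.05,0,0,0],
])

```text
time: 28.4
tool_pos: [0.4483, 0.2838, 0.0891]
tcp_rot: [2.024, 2.401, 0.002]
ft_force: [-1.8, -1.5, 9.1]
gripper_width: 0.0003
```

Emit:
drive_tool([
  [-1,0,0,0.05,0,0,0],
  [-1,0,0,0.05,0,0,0],
])

```text
time: 28.65
tool_pos: [0.4483, 0.2838, 0.0887]
tcp_rot: [2.024, 2.401, 0.001]
ft_force: [-1.4, -1.7, 10.5]
gripper_width: 0.0001
```

Emit:
drive_tool([
  [-1,0,0,0.05,0,0,0],
  [-1,0,0,0.05,0,0,0],
])

```text
time: 28.9
tool_pos: [0.4483, 0.2839, 0.0883]
tcp_rot: [2.024, 2.401, 0.002]
ft_force: [-2.7, -1.6, 10.7]
gripper_width: -0.0002
```

Emit:
drive_tool([
  [-1,0,0,0.05,0,0,0],
  [-1,0,0,0.05,0,0,0],
])

```text
time: 29.15
tool_pos: [0.4483, 0.2838, 0.0878]
tcp_rot: [2.024, 2.401, 0.002]
ft_force: [-2.2, -1.8, 10.7]
gripper_width: -0.0001
```

Emit:
drive_tool([
  [-1,0,0,0.05,0,0,0],
  [-1,0,0,0.05,0,0,0],
])

```text
time: 29.4
tool_pos: [0.4483, 0.2838, 0.0872]
tcp_rot: [2.024, 2.401, 0.002]
ft_force: [-1.4, -2.2, 10.4]
gripper_width: 0.0004
```

Emit:
drive_tool([
  [-1,0,0,0.05,0,0,0],
  [-1,0,0,0.05,0,0,0],
])

```text
time: 29.65
tool_pos: [0.4483, 0.2838, 0.0866]
tcp_rot: [2.024, 2.402, 0.001]
ft_force: [-1.0, -1.3, 8.8]
gripper_width: -0.0001
```

Emit:
drive_tool([
  [-1,0,0,0.05,0,0,0],
  [-1,0,0,0.05,0,0,0],
])

```text
time: 29.9
tool_pos: [0.4483, 0.2838, 0.0858]
tcp_rot: [2.024, 2.402, 0.001]
ft_force: [-1.9, -1.1, 7.5]
gripper_width: 0.0001
```

Emit:
drive_tool([
  [-1,0,0,0.03,0,0,0],
  [-1,0,0,0.03,0,0,0],
])

```text
time: 30.15
tool_pos: [0.4482, 0.2838, 0.0852]
tcp_rot: [2.025, 2.402, 0.001]
ft_force: [-0.5, -0.6, 4.3]
gripper_width: 0.0001
```

Emit:
drive_tool([
  [-1,0,0,0.05,0,0,0],
  [-1,0,0,0.05,0,0,0],
])

```text
time: 30.4
tool_pos: [0.4482, 0.2838, 0.0846]
tcp_rot: [2.025, 2.402, 0.001]
ft_force: [-1.1, -0.8, 6.4]
gripper_width: 0.0
```

Emit:
drive_tool([
  [-1,0,0,-1,0,0,0],
  [-1,0,0,-4,0,0,0],
  [-1,0,0,-9,0,0,0],
  [-1,0,0,-9,0,0,0],
  [-1,0,0,-9,0,0,0],
  [-1,0,0,-9,0,0,0],
  [-1,0,0,-9,0,0,0],
])

```text
time: 31.28
tool_pos: [0.4475, 0.2833, 0.1729]
tcp_rot: [-2.024, -2.402, 0.004]
ft_force: [-0.3, -0.2, -0.1]
gripper_width: -0.0001
```

```bash
python3 - <<'E'
from h import *
s=snap("scene");save(s,"p6.png",k=1.5);P=cloud(s);px=s["pixels"].astype(int)
m=(px[...,0]>150)&(px[...,1]<50)&(px[...,2]<60)&(np.hypot(P[...,0]-.447,P[...,1]-.285)<.04)&(P[...,2]>.06)
q=P[m];print("head",len(q),((q.min(0)+q.max(0))/2).round(4),q[:,2].max().round(4))
E
python3 fit.py .030 p7.png
```

```text
head 151 [0.4439 0.2875 0.0895] 0.0929
pos [0.4476 0.2834 0.1731] toolY deg 9.75 tilt 0.12 F [-1.02  0.31  0.  ] w -0.0001 t 31.32 q7 -0.67
  shift cm [0.17, -0.03, 10.31] turn [[0.001, 0.003, 3.142], [-0.002, 0.001, -0.0]]
switch [0.4467 0.2851] 10.3 113 rms 0.0006
```

View pics/p6.png

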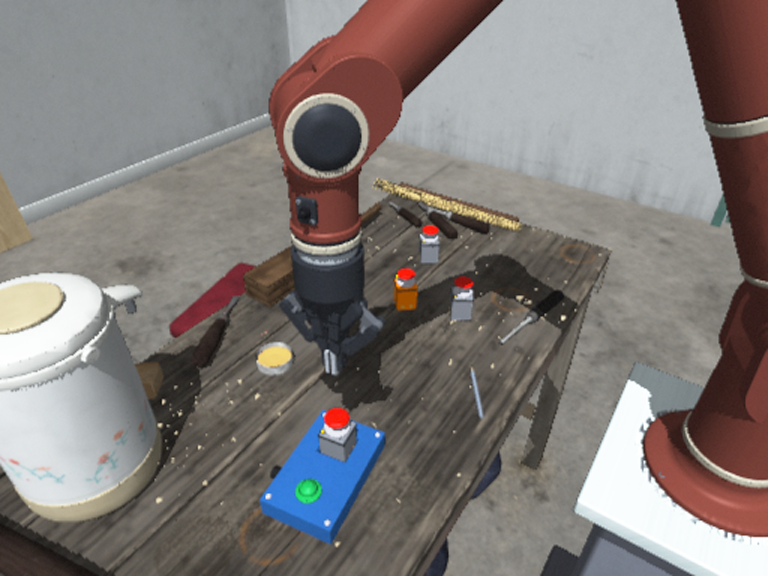

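The switch stands in the pocket at (337,435) with its head back up. The other two stand at (430,243) and (462,298), the tin at (275,358) is where it was, and the gripper is clear.

```bash
python3 -c "
from station import arm
print(arm.sign_off())"
```

```text
the job is handed in; nothing more can be done
None
```

I pressed all three switches until they clicked, fitted the stiffest one in the pocket, pressed it there until it clicked again, and handed the job in.

- **Finding the stiffest:** the switch at (0.48, −0.27) peaked at about 12 N, against about 7.7 N at (0.455, −0.098) and about 4 N at (0.60, −0.23). After the presses, the camera showed all three test pins down.
- **Fitting:** the stiffest went into the pocket without catching. It is upright and about 0.2 mm from the pocket centre by the scene camera, which is calibrated to about 2 mm. The tool height and the contact force put it on the floor.
- **Final press:** the force rose to about 10.7 N before the head gave way, and then fell to between 4 and 6 N at about 5.6 mm depth. The highest force reading on any head was about 12 N, under the 20 N limit.
- **Last checks:** the head is back up at its height from before the press, and the other two switches and the tin are standing where they were. The gripper is clear of everything, at 31.3 s on the clock.
- **Not fully checked:** the glass was hidden behind the gripper in the last picture, but the arm never went near it. The triangulated and depth-fitted positions differed by 1 to 3 mm. I settled the fit by comparing switch and pocket in the same camera.

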